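# Feel a test bar up to the hidden stop and swing the keeper across

## Robot

A 6-joint arm with a two-finger parallel gripper is mounted at the origin on the work surface. World frame = base frame: x ahead of the robot, y to its left, z up, the work surface at z = 0. Lengths are in m, angles in degrees, forces in N, time in s.
With the tool pointing down it reaches from about 0.325 to 0.775 m from the base axis. Payload 9.3 kg.
Tool frame: the origin (TCP) lies at the very end of the fingers, on their centre line; the grasp point (between the pads) lies 19 mm behind it; z points along the fingers, y is the line along which they close (so a half turn about z gives the same grasp; the last joint's range is limited). The gripper opens to 85 mm and grips with 20 to 120 N. Pads are 22 mm wide; open, the fingers measure 114 mm over their backs; the gripper's body (76 mm by 85 mm) begins 54 mm behind the grasp point. The pads swing forward as they close: fully open they stand 13 mm farther back than shut.
Start: joints at [66.028, 14.817, 1.232, 76.415, 0, 81.257], TCP at [0.144, 0.531, 0.231] pointing down, gripper open.
Joint ranges: [-174.27, 174.27], [-52.1, 104.24], [-59.71, 78.15], [-110.17, 111.67], [-87.03, 83.33], [-180, 180]. Speed limits (degrees/s): [127.2, 127.2, 159.86, 180, 180, 180].

## Interface

Orientations are given as [roll, pitch, yaw] about the fixed x, y, z axes, in that order (R = Rz(yaw) Ry(pitch) Rx(roll)).
In Python, from workcell import state, imaging, r gives the robot as it stands.
- The arm moves only by the tool carry_out, never from a script. Its argument "increments" is a list of rows, each a list of 3 entries, a list of its own where there are three numbers: the shift along the tool's x, y, z each as a share of 10 cm, from -1 to 1, then the turn, a rotation vector about the tool's x, y, z each as a share of 90 degrees, from -1 to 1, then the closure, from 0 (fully open) to 1 (shut). In form: [[[tx, ty, tz], [ax, ay, az], grip], ...]. A call has 1 to 5 rows; each row is the pose to reach, as a shift and turn from the pose commanded when the call began, along the tool's axes at that moment; what a row does not reach only later rows make up. A row lasts 1/10 s, in which the tool goes at most 50 mm and 8.59 degrees, less where a joint would pass 70% of its speed; a pose out of reach is approached as far as the arm can. A call with a number of a shift or a turn outside -1 to 1 is refused whole. A call with a gripper value outside its range is refused whole. The fingers move at their own pace and stop on an object; the grip force is fixed at half the most. Time passes only in rows, so rows that repeat a pose let the fingers close. It gives the time, the measured TCP pose, the force, the opening and the grip force at its end, in the units of the state.
- state(): the state, without advancing time (a new reading comes with each control period).
- imaging.grab_frame(name): name is "scene" or "top"; returns (picture, depth): 480x640x3 uint8, red, green, blue; 480x640 float32, m along the optical axis (not along the pixel's ray), 0 where there is no reading.
- imaging.camera_info(name): a dict with "fovy" (degrees; the focal length in pixels is half the picture's height over the tangent of half this angle, whatever the lens; pixels are square), "cx", "cy" (the principal point, pixels), "R" (3x3) and "t" (3): a world point X has camera coordinates R X + t. Camera axes: x right, y down, z forward; pixel columns grow to the right and rows downward; lengths in m; the calibration is good to about 2 mm. A picture is of the moment at which its call begins. camera_info takes no time and is no camera call.
- r.job_done(): hands the job in; it is judged then, once.
The state is a dict: "time": time; "qpos": joint angles; "qd": joint speeds; "joint_efforts": joint torques, N m; "tool_pos": TCP position; "tcp_rot": TCP orientation; "contact_force": force on the tool from outside, world axes, zero at the start; "moment": the same for the moment, N m; "finger_gap": finger opening in m; "grip_force": force on a finger pad.
Only numpy, scipy, OpenCV 4.12 (cv2) and the standard library are available. Lean on these libraries where they do the work, as an engineer would, in place of code of your own. Each camera call takes 0.05 s, during which the arm holds its last target. There are 200 camera calls.

## Task

Push the long aluminium bar along its channel into the white hood until you feel it meet the hidden plunger, then press the plunger in by about 5 mm - it is stiff, stays where it is left, and must not be driven anywhere near its end. Then, with the bar left there, swing the lever fully across over the bar to its stop. Leave the other things on the bench where they are.

Things in the scene. Friction and masses are not known exactly. Their poses are not given: they have to be found in the camera images.
- fixture: Grey base plate 340 x 180 x 12 mm, fixed to the bench. Origin: centre of its underside; x runs along the channel from the open end into the hood, y to the left of that, z up. Two low steel rails (12 mm wide, centred on y = +-21.5 mm, tops at z = 22 mm) leave a channel 31 mm wide on y = 0, floor at z = 12 mm.
- mouth (a point): Middle of the hood's mouth on the channel floor: x = 30, y = 0, z = 12 mm in the fixture's frame, same axes. The white hood runs 133 mm on from here, 72 mm wide, top 50 mm above the floor, closed at the rear. The plunger (16 mm across, on the centre line, 16 mm above the floor) points at the mouth; its face starts 32 to 76 mm inside, unseen.
- bar: The long plain aluminium bar, 130 x 28 x 30 mm (length along its x, width, height), 0.22 to 0.40 kg, loose in the channel. Origin: centre of its underside; x points into the hood: tail end at -65 mm, nose at +65 mm. When it meets the plunger some 50 to 100 mm of it still stick out of the hood.
- plunger (a joint): How far the hidden plunger has been pressed in, in m: 0 at the start, 0.018 at its end. It takes about 5 N, on top of the 1 to 4 N that slide the bar, and stays where it is left.
- lever (a joint): Angle of the keeper lever in rad: 0 when it points along the fixture's -x, growing clockwise seen from above to 1.57 at its stop, where it points along the fixture's +y and lies across over the bar. Starts between -0.5 and 0.1; stays where it is left, a push of about 2 N at the knob turns it.
- lever_knob (a point): Middle of the black upright knob (16 mm across, z = 55 to 87 mm above the bench, this point at 71 mm) at the lever's free end, 85 mm from its pivot. The pivot's upright axis is at x = 5, y = -70 mm in the fixture's frame. The lever is a flat steel arm 16 mm wide, z = 47 to 55 mm; it passes 5 mm above the bar.
- disc: Bystander: steel disc 48 mm across, 18 mm high, lying on the hood. Origin: centre of its underside.
- short_bar: Bystander: short aluminium bar 75 x 28 x 30 mm lying on the bench beside the hood. Origin: centre of its underside.
- sleeve: Bystander: thick steel sleeve 50 mm across, 55 mm high, standing on the bench beside the channel. Origin: centre of its underside.
- tall_sleeve: Bystander: thick steel sleeve 64 mm across, 85 mm high. Origin: centre of its underside.
- flat_blank: Bystander: dark steel disc 84 mm across, 25 mm high. Origin: centre of its underside.
- spanner: Bystander: spanner 170 mm long lying on the bench.
- oil_can: Bystander: grey bottle 60 mm across, 130 mm high. Origin: centre of its underside.
Mind the look-alikes: they are no part of the job. What is shaped like the bar but brown, orange or yellow is not meant.

How it is judged:
By the outcome, as a careful person would: the job done as asked, in the order asked, and still so for the second after the job is handed in, with the robot touching nothing.
It also fails if it takes over 64 s, if anything falls off the work surface, if the arm or the gripper's body presses on something with over 40 N, if the wrist force passes 120 N, or if a joint passes its speed limit or range.

## Working session

There is one attempt and no reset: what is moved stays moved. The work goes in short steps, Python scripts to look and compute and a tool call to move; the robot and the scene stay as the last step left them, time stands still between calls to the robot, and variables do not carry over. Pictures are saved under pics/ and viewed, at most 10 in all, crops included, and the job is handed in when it is done.

Besides the shell and the picture viewer there is one more tool, called by a JSON object that holds its "fn" and its "kwargs", one argument or row to a line. carry_out: Moves the arm, as the interface text tells. Its arguments: {"type":"object","properties":{"increments":{"type":"array"}},"required":["increments"]}

```bash
mkdir -p pics; ls; cat > h.py <<'E'
import numpy as np, cv2
from workcell import state, imaging, r
def cam(n):
    c=imaging.camera_info(n); f=240/np.tan(np.radians(c['fovy'])/2); return f,c['cx'],c['cy'],np.array(c['R']),np.array(c['t'])
def onplane(n,uv,z):
    f,cx,cy,R,t=cam(n); uv=np.atleast_2d(uv).astype(float)
    d=np.c_[(uv[:,0]-cx)/f,(uv[:,1]-cy)/f,np.ones(len(uv))]@R; o=-R.T@t
    return o+d*((z-o[2])/d[:,2])[:,None]
def cloud(n,D):
    f,cx,cy,R,t=cam(n); v,u=np.mgrid[:480,:640]
    P=np.stack([(u-cx)/f*D,(v-cy)/f*D,D],-1); return (P-t)@R
E
python3 - <<'E'
from h import *
for n in('scene','top'):
    p,d=imaging.grab_frame(n); cv2.imwrite(f'pics/{n}0.png',p[:,:,::-1]); np.savez(f'{n}0.npz',p=p,d=d)
    print(n,imaging.camera_info(n),(d>0).mean())
print(state())
E
```

```text
pics
scene {'fovy': 44.05323977050426, 'cx': 321.5778471574985, 'cy': 245.45751573320163, 'R': array([[ 0.37725272,  0.92608502, -0.00684921],
       [ 0.75421506, -0.3115143 , -0.57802982],
       [-0.53743839,  0.21289755, -0.8159869 ]]), 't': array([-0.2166514 , -0.36976265,  1.88980407])} 0.9958984375
top {'fovy': 57.50560396037168, 'cx': 320.1581194937698, 'cy': 239.52495573425296, 'R': array([[-0.01384644, -0.99986252,  0.00912251],
       [-0.98393024,  0.01200041, -0.17814957],
       [ 0.1780156 , -0.01144265, -0.98396113]]), 't': array([0.01863521, 0.5491222 , 0.92659571])} 0.9958333333333333
{'time': 0.1, 'qpos': array([ 6.60274847e+01,  1.48452053e+01,  1.19235034e+00,  7.64162888e+01,
       -1.03044806e-03,  8.12579582e+01]), 'qd': array([ 0.00523375, -0.07356715,  0.11212913,  0.01314556,  0.07688602,
        0.05927117]), 'joint_efforts': array([ 4.96599168e-03, -5.56695807e+01,  3.45069230e+01,  1.16546758e-02,
       -1.42090325e-04, -2.87320768e-05]), 'tool_pos': array([0.14437111, 0.53042896, 0.23073667]), 'tcp_rot': array([-1.79931503e+02, -9.49040973e-03,  1.64769521e+02]), 'contact_force': array([-0.55978205,  0.90209117, -0.35172053]), 'moment': array([-0.05061525, -0.01211363, -0.04150362]), 'grip_force': 0.0, 'finger_gap': 0.08530472999016597}
```

View pics/top0.png

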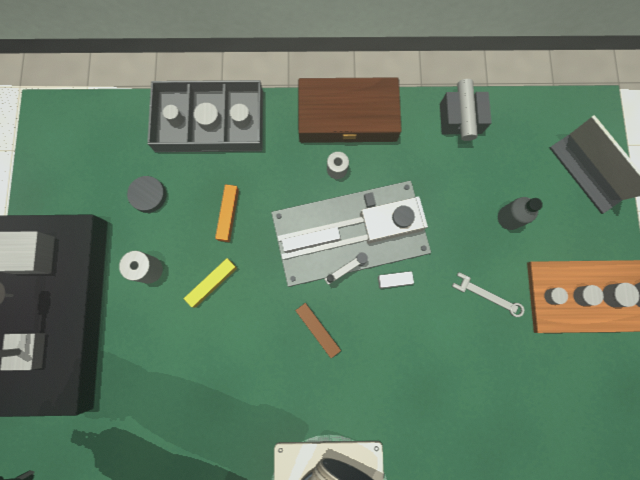

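View pics/scene0.png

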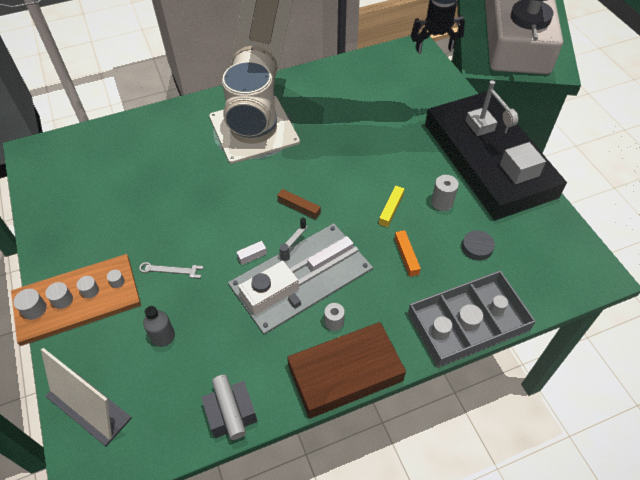

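Candidates for the bar: aluminium bar in the channel (312,239 top) – chosen; short bar (396,280), which lies on the bench; orange (227,213), yellow (210,283) and brown (318,330) bars, which are the wrong colour. The lever knob is at about (330,278), the pivot at about (361,260), and the hood at (395,218).

```bash
python3 - <<'E'
from h import *
z=np.load('top0.npz');p,d=z['p'],z['d'];C=cloud('top',d)
cv2.imwrite('pics/crop1.png',cv2.resize(p[170:300,260:440,::-1],None,fx=4,fy=4,interpolation=cv2.INTER_CUBIC))
reg=np.zeros((480,640),bool);reg[175:295,265:440]=1
hsv=cv2.cvtColor(p,cv2.COLOR_RGB2HSV)
green=(hsv[...,1]>80)
def rect(m,name,zz):
    m=cv2.morphologyEx(m.astype(np.uint8),cv2.MORPH_OPEN,np.ones((3,3)))
    c=max(cv2.findContours(m,0,2)[0],key=cv2.contourArea)[:,0]
    P=onplane('top',c,zz)[:,:2].astype(np.float32)
    (cx,cy),s,a=cv2.minAreaRect(P*1000); print(name,(cx,cy),s,a,len(c)); return c
Z=C[...,2]
rect(reg&~green,'plate',.012)
rect(reg&(Z>.055)&(Z<.07)&(hsv[...,2]>150),'hood',.062)
rect(reg&(abs(Z-.042)<.006)&(hsv[...,2]>150)&(np.arange(640)[None]<350),'bar',.042)
k=reg&(Z>.07)
n,l,s,c=cv2.connectedComponentsWithStats(k.astype(np.uint8))
for i in range(1,n):
    if s[i,4]>10:
        q=C[l==i];print('tall',c[i],s[i],np.median(q,0),q.max(0))
# bench short bar
for nm,px in dict(bar=(312,239),hood=(378,226),plate=(300,270),bench=(270,300)).items(): print(nm,C[px[1],px[0]])
E
```

```text
plate (562.3516845703125, -66.27494812011719) (207.84463500976562, 352.22650146484375) 12.452742576599121 223
hood (594.1489868164062, -153.9903564453125) (71.63045501708984, 133.6553955078125) 12.514607429504395 84
bar (553.2640380859375, 32.39250183105469) (27.46992301940918, 129.45989990234375) 12.432886123657227 71
tall [403.48806366 215.8806366 ] [393 205  22  22 377] [ 0.59402687 -0.17104758  0.0789489 ] [0.61734488 0.02264567 1.00939005]
tall [330.27659574 277.63829787] [327 274   8   8  47] [ 0.45996298 -0.00784558  0.08541999] [ 0.46849218 -0.00137524  0.09084125]
bar [0.55262005 0.02973909 0.03886235]
hood [ 0.57606811 -0.11710102  0.06122115]
plate [0.48606258 0.05823155 0.00939966]
bench [ 0.41922336  0.12763079 -0.00134579]
```

View pics/crop1.png

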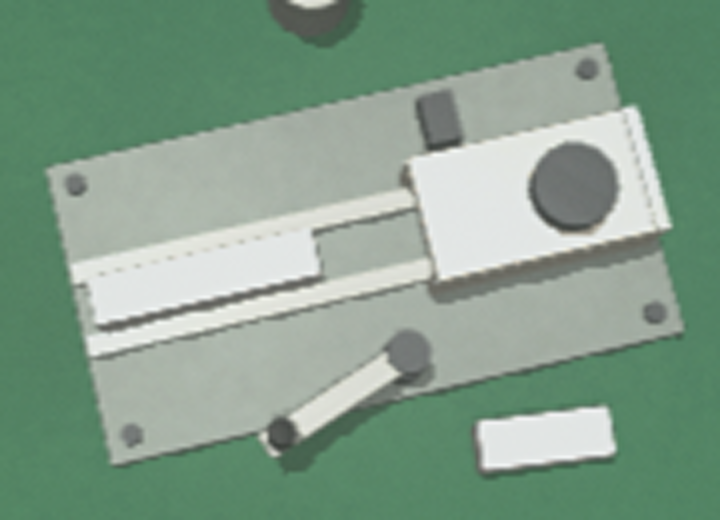

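The crop shows the plain aluminium bar lying in the channel (crop about 205,278) and the hood at (540,195). The knob is at (281,432) and the pivot at (407,352). All the sizes match: hood 133.7x71.6, bar 129.5x27.5, pivot to knob 85.4 mm.

Fixture yaw is about -77.55° and its origin about (0.5733,-0.0598). The lever is at about -0.35 rad. I'll close the fingers and approach behind the bar's tail.

{"fn": "carry_out", "kwargs": {
  "increments": [
    [[-0.4,-0.25,0],[0,0,0],1],
    [[-0.8,-0.5,0],[0,0,0],1],
    [[-0.97,-0.59,0.06],[0,0,0],1]
  ]
}}

```text
time: 0.4
tool_pos: [0.224, 0.4463, 0.2255]
tcp_rot: [-180.0, 0.0, 164.7]
contact_force: [0.6, 0.1, -0.1]
finger_gap: 0.0441
grip_force: 0.0
```

{"fn": "carry_out", "kwargs": {
  "increments": [
    [[-0.4,-0.25,0],[0,0,0],1],
    [[-0.8,-0.5,0],[0,0,0],1],
    [[-0.97,-0.59,0.06],[0,0,0],1]
  ]
}}

```text
time: 0.7
tool_pos: [0.3025, 0.3637, 0.2196]
tcp_rot: [180.0, 0.1, 164.7]
contact_force: [-0.2, 1.0, -0.1]
finger_gap: 0.0001
grip_force: 0.0
```

{"fn": "carry_out", "kwargs": {
  "increments": [
    [[-0.4,-0.25,0],[0,0,0],1],
    [[-0.8,-0.5,0],[0,0,0],1],
    [[-0.97,-0.59,0.06],[0,0,0],1]
  ]
}}

```text
time: 1.0
tool_pos: [0.3809, 0.2811, 0.2135]
tcp_rot: [180.0, 0.1, 164.6]
contact_force: [-0.5, 1.0, 0.4]
finger_gap: 0.0001
grip_force: 0.0
```

{"fn": "carry_out", "kwargs": {
  "increments": [
    [[-0.4,-0.25,0],[0,0,0],1],
    [[-0.8,-0.5,0],[0,0,0],1],
    [[-0.97,-0.59,0.06],[0,0,0],1]
  ]
}}

```text
time: 1.3
tool_pos: [0.4592, 0.1985, 0.2073]
tcp_rot: [-180.0, 0.1, 164.6]
contact_force: [0.1, 0.6, -0.3]
finger_gap: 0.0003
grip_force: 0.0
```

{"fn": "carry_out", "kwargs": {
  "increments": [
    [[-0.4,-0.25,0],[0,0,0],1],
    [[-0.8,-0.5,0],[0,0,0],1],
    [[-0.97,-0.59,0.06],[0,0,0],1],
    [[-0.97,-0.59,0.06],[0,0,0.2],1]
  ]
}}

```text
time: 1.7
tool_pos: [0.5362, 0.1166, 0.1996]
tcp_rot: [-179.9, -0.1, 156.0]
contact_force: [-0.1, 1.0, -0.8]
finger_gap: 0.0001
grip_force: 0.0
```

{"fn": "carry_out", "kwargs": {
  "increments": [
    [[0,0,0],[0,0,0.09],1],
    [[0,0,0],[0,0,0.18],1],
    [[0,0,0],[0,0,0.27],1],
    [[0,0,0],[0,0,0.36],1],
    [[0,0,0],[0,0,0.45],1]
  ]
}}

```text
time: 2.2
tool_pos: [0.5345, 0.119, 0.2008]
tcp_rot: [-179.9, -0.0, 115.4]
contact_force: [0.4, 0.2, 0.1]
finger_gap: 0.0001
grip_force: 0.0
```

{"fn": "carry_out", "kwargs": {
  "increments": [
    [[0,0,0.3],[0,0,0.09],1],
    [[0,0,0.6],[0,0,0.147],1],
    [[0,0,0.8],[0,0,0.147],1],
    [[0,0,0.8],[0,0,0.147],1]
  ]
}}

```text
time: 2.6
tool_pos: [0.5329, 0.1189, 0.1184]
tcp_rot: [-179.7, -0.1, 102.5]
contact_force: [0.9, -0.3, -0.7]
finger_gap: 0.0002
grip_force: 0.0
```

```bash
cat >> h.py <<'E'
A=np.radians(-77.55); U=np.array([np.cos(A),np.sin(A)]); V=np.array([-U[1],U[0]]); O=np.array([.5733,-.0598])
def fx(p): q=np.array(p)[:2]-O; return np.array([q@U,q@V])*1000
E
python3 - <<'E'
from h import *
s=state();print(fx(s['tool_pos']),s['tool_pos'],s['tcp_rot'],s['contact_force'])
E
```

```text
[-183.21526028   -0.94181893] [0.5328814  0.11890382 0.11840677] [-1.79679458e+02 -5.89610440e-02  1.02469295e+02] [ 0.93338805 -0.29954568 -0.74484098]
```

{"fn": "carry_out", "kwargs": {
  "increments": [
    [[0,0,0.3],[0,0,0],1],
    [[0,0.01,0.6],[0,0,0],1],
    [[0,0.01,0.8],[0,0,0],1],
    [[0,0.01,0.91],[0,0,0],1],
    [[0,0.01,0.91],[0,0,0],1]
  ]
}}

```text
time: 3.1
tool_pos: [0.5356, 0.119, 0.0299]
tcp_rot: [-179.9, -0.0, 102.5]
contact_force: [0.2, 0.4, -0.1]
finger_gap: 0.0001
grip_force: 0.0
```

{"fn": "carry_out", "kwargs": {
  "increments": [
    [[-0.03,0,0],[0,0,0],1],
    [[-0.06,0,0],[0,0,0],1],
    [[-0.09,0,0],[0,0,0],1],
    [[-0.12,0,0],[0,0,0],1],
    [[-0.15,0,0],[0,0,0],1]
  ]
}}

```text
time: 3.6
tool_pos: [0.5394, 0.1042, 0.0308]
tcp_rot: [179.9, -0.0, 102.4]
contact_force: [-0.2, 3.0, 2.0]
finger_gap: 0.0001
grip_force: 1.3
```

{"fn": "carry_out", "kwargs": {
  "increments": [
    [[-0.03,0,0],[0,0,0],1],
    [[-0.06,0,0],[0,0,0],1],
    [[-0.09,0,0],[0,0,0],1],
    [[-0.12,0,0],[0,0,0],1],
    [[-0.15,0,0],[0,0,0],1]
  ]
}}

```text
time: 4.1
tool_pos: [0.5424, 0.0894, 0.0303]
tcp_rot: [-180.0, -0.0, 102.5]
contact_force: [0.3, 2.9, 1.9]
finger_gap: -0.0
grip_force: 1.4
```

{"fn": "carry_out", "kwargs": {
  "increments": [
    [[-0.03,0,0],[0,0,0],1],
    [[-0.06,0,0],[0,0,0],1],
    [[-0.09,0,0],[0,0,0],1],
    [[-0.12,0,0],[0,0,0],1],
    [[-0.15,0,0],[0,0,0],1]
  ]
}}

```text
time: 4.6
tool_pos: [0.5457, 0.0747, 0.0303]
tcp_rot: [180.0, -0.0, 102.4]
contact_force: [0.5, 2.6, 1.9]
finger_gap: -0.0001
grip_force: 1.4
```

{"fn": "carry_out", "kwargs": {
  "increments": [
    [[-0.04,0,0],[0,0,0],1],
    [[-0.08,0,0],[0,0,0],1],
    [[-0.12,0,0],[0,0,0],1],
    [[-0.16,0,0],[0,0,0],1],
    [[-0.2,0,0],[0,0,0],1]
  ]
}}

```text
time: 5.1
tool_pos: [0.55, 0.055, 0.0303]
tcp_rot: [-180.0, 0.0, 102.4]
contact_force: [-0.5, 3.1, 2.5]
finger_gap: -0.0001
grip_force: 1.4
```

{"fn": "carry_out", "kwargs": {
  "increments": [
    [[-0.04,0,0],[0,0,0],1],
    [[-0.08,0,0],[0,0,0],1],
    [[-0.12,0,0],[0,0,0],1],
    [[-0.16,0,0],[0,0,0],1],
    [[-0.2,0,0],[0,0,0],1]
  ]
}}

```text
time: 5.6
tool_pos: [0.5543, 0.0355, 0.0303]
tcp_rot: [-180.0, -0.0, 102.4]
contact_force: [-0.6, 3.2, 1.7]
finger_gap: 0.0
grip_force: 1.4
```

{"fn": "carry_out", "kwargs": {
  "increments": [
    [[-0.02,0,0],[0,0,0],1],
    [[-0.04,0,0],[0,0,0],1],
    [[-0.06,0,0],[0,0,0],1],
    [[-0.08,0,0],[0,0,0],1],
    [[-0.1,0,0],[0,0,0],1]
  ]
}}

```text
time: 6.1
tool_pos: [0.5564, 0.026, 0.0303]
tcp_rot: [-180.0, 0.0, 102.5]
contact_force: [-1.1, 2.4, 1.6]
finger_gap: 0.0001
grip_force: 1.3
```

```bash
python3 - <<'E'
from h import *
s=state();print(fx(s['tool_pos']),s['tool_pos'],s['contact_force'],s['contact_force'][:2]@U)
p,d=imaging.grab_frame('top'); C=cloud('top',d); cv2.imwrite('pics/top1.png',cv2.resize(p[170:300,260:440,::-1],None,fx=4,fy=4))
E
```

```text
[-87.40116385   2.0025025 ] [0.55641281 0.0259776  0.03027588] [-1.13440004  2.407207    1.60902791] -2.595162890377474
```

View pics/top1.png

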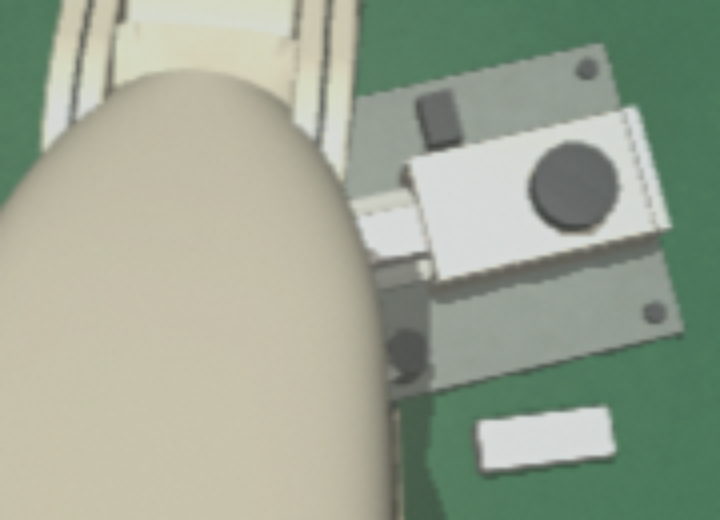

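The arm hides the tail, but the bar's front is just inside the hood mouth (crop about 420,230). The sliding force is about 2.7 N. From here I'll go in small steps and watch for the force rising.

{"fn": "carry_out", "kwargs": {
  "increments": [
    [[-0.01,0,0],[0,0,0],1],
    [[-0.02,0,0],[0,0,0],1],
    [[-0.03,0,0],[0,0,0],1],
    [[-0.04,0,0],[0,0,0],1],
    [[-0.05,0,0],[0,0,0],1]
  ]
}}

```text
time: 6.65
tool_pos: [0.5575, 0.0211, 0.0303]
tcp_rot: [-180.0, 0.0, 102.4]
contact_force: [-0.1, 2.2, 1.2]
finger_gap: -0.0003
grip_force: 1.1
```

{"fn": "carry_out", "kwargs": {
  "increments": [
    [[-0.01,0,0],[0,0,0],1],
    [[-0.02,0,0],[0,0,0],1],
    [[-0.03,0,0],[0,0,0],1],
    [[-0.03,0,0],[0,0,0],1]
  ]
}}

```text
time: 7.05
tool_pos: [0.5582, 0.0181, 0.0303]
tcp_rot: [-180.0, 0.0, 102.4]
contact_force: [-0.5, 0.5, 0.0]
finger_gap: -0.0001
grip_force: 0.6
```

{"fn": "carry_out", "kwargs": {
  "increments": [
    [[-0.01,0,0],[0,0,0],1],
    [[-0.02,0,0],[0,0,0],1],
    [[-0.03,0,0],[0,0,0],1]
  ]
}}

```text
time: 7.35
tool_pos: [0.5588, 0.0153, 0.0302]
tcp_rot: [-180.0, -0.0, 102.4]
contact_force: [0.1, 1.3, 0.6]
finger_gap: 0.0002
grip_force: 1.0
```

{"fn": "carry_out", "kwargs": {
  "increments": [
    [[-0.01,0,0],[0,0,0],1],
    [[-0.02,0,0],[0,0,0],1]
  ]
}}

```text
time: 7.55
tool_pos: [0.5592, 0.0133, 0.0303]
tcp_rot: [-180.0, -0.0, 102.4]
contact_force: [-0.4, 2.1, 0.7]
finger_gap: 0.0001
grip_force: 1.0
```

Not there yet; 4 mm per batch (2 + 2).

{"fn": "carry_out", "kwargs": {
  "increments": [
    [[-0.01,0,0],[0,0,0],1],
    [[-0.02,0,0],[0,0,0],1]
  ]
}}

```text
time: 7.75
tool_pos: [0.5595, 0.012, 0.0303]
tcp_rot: [180.0, -0.1, 102.5]
contact_force: [-0.9, 8.0, 2.1]
finger_gap: -0.0001
grip_force: 3.8
```

{"fn": "carry_out", "kwargs": {
  "increments": [
    [[-0.01,0,0],[0,0,0],1],
    [[-0.02,0,0],[0,0,0],1]
  ]
}}

```text
time: 7.95
tool_pos: [0.5597, 0.0105, 0.0303]
tcp_rot: [-180.0, -0.1, 102.5]
contact_force: [-1.0, 7.1, 2.7]
finger_gap: -0.0001
grip_force: 3.9
```

Contact came at about TCP y=0.0127, where the force stepped from 2 to 8 N. It is pressed about 2.2 mm now, so about 2.7 mm more.

{"fn": "carry_out", "kwargs": {
  "increments": [
    [[-0.01,0,0],[0,0,0],1],
    [[-0.02,0,0],[0,0,0],1],
    [[-0.025,0,0],[0,0,0],1],
    [[-0.025,0,0],[0,0,0],1],
    [[-0.025,0,0],[0,0,0],1]
  ]
}}

```text
time: 8.45
tool_pos: [0.5603, 0.008, 0.0303]
tcp_rot: [-180.0, -0.1, 102.5]
contact_force: [-1.0, 6.4, 1.6]
finger_gap: 0.0004
grip_force: 3.5
```

{"fn": "carry_out", "kwargs": {
  "increments": [
    [[0.1,0,0],[0,0,0],1],
    [[0.3,0,0],[0,0,0],1],
    [[0.3,0,-0.4],[0,0,0],1],
    [[0.3,0,-0.8],[0,0,0],1],
    [[0.3,0,-1],[0,0,-0.09],1]
  ]
}}

```text
time: 8.95
tool_pos: [0.5551, 0.0365, 0.1335]
tcp_rot: [179.8, 0.1, 110.6]
contact_force: [0.4, 0.0, -0.5]
finger_gap: -0.0002
grip_force: 0.0
```

{"fn": "carry_out", "kwargs": {
  "increments": [
    [[0,-0.4,0],[0,0,-0.09],1],
    [[0,-0.8,0],[0,0,-0.18],1],
    [[0,-1,0],[0,0,-0.27],1],
    [[0,-1,0],[0,0,-0.36],1],
    [[0,-1,0],[0,0,-0.45],1]
  ]
}}

```text
time: 9.45
tool_pos: [0.46, 0.001, 0.1307]
tcp_rot: [-180.0, 0.1, 151.3]
contact_force: [0.7, -0.7, 0.5]
finger_gap: -0.0001
grip_force: 0.0
```

{"fn": "carry_out", "kwargs": {
  "increments": [
    [[0,0,0],[0,0,-0.09],1],
    [[0,0,0],[0,0,-0.18],1],
    [[0,0,0],[0,0,-0.27],1],
    [[0,0,0],[0,0,-0.36],1],
    [[0,0,0],[0,0,-0.45],1]
  ]
}}

```text
time: 9.95
tool_pos: [0.4605, 0.0013, 0.1303]
tcp_rot: [-180.0, 0.0, -168.1]
contact_force: [0.4, -0.6, 0.3]
finger_gap: 0.0
grip_force: 0.0
```

```bash
cat >> h.py <<'E'
PIV=np.array([.005,-.07])
def plan(th,back=.019,z=None,s=None):
    "lever angle rad -> pusher TCP world xy, yaw; relative increments from state s"
    s=s or state(); f=PIV+.085*np.array([-np.cos(th),np.sin(th)]); t=np.array([np.sin(th),np.cos(th)])
    f=f-back*t; w=O+f[0]*U+f[1]*V
    tw=t[0]*U+t[1]*V; yaw=np.degrees(np.arctan2(-tw[1],-tw[0]))
    y=np.radians(s['tcp_rot'][2]); d=w-s['tool_pos'][:2]
    dz=0 if z is None else s['tool_pos'][2]-z
    dy=(np.degrees(y)-yaw+180)%360-180
    return np.round([d@[np.cos(y),np.sin(y)]*10,d@[np.sin(y),-np.cos(y)]*10,dz*10,dy/90],3)
E
python3 - <<'E'
from h import *
s=state();print(s['tool_pos'],s['tcp_rot'],s['contact_force'])
print(plan(-.35,.027,.15),plan(-.35,.027,.064))
p,d=imaging.grab_frame('top'); C=cloud('top',d); cv2.imwrite('pics/top2.png',cv2.resize(p[170:300,260:440,::-1],None,fx=4,fy=4))
E
```

```text
[0.46046958 0.00125387 0.1303357 ] [-1.79951068e+02  4.06401459e-03 -1.68129253e+02] [ 0.39828332 -0.64442011  0.27794369]
[ 0.273 -0.186 -0.197 -0.229] [ 0.273 -0.186  0.663 -0.229]
```

View pics/top2.png

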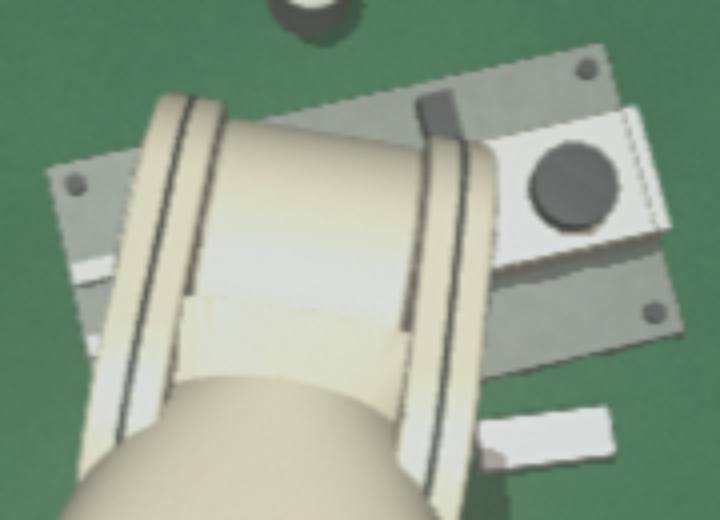

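The wrist hides the bar and lever from the top camera. The disc (575,185) and short bar (547,435) are unmoved. Next I'll go behind the knob, then check with the scene camera.

{"fn": "carry_out", "kwargs": {
  "increments": [
    [[0.27,-0.19,0],[0,0,-0.09],1],
    [[0.27,-0.19,0],[0,0,-0.18],1],
    [[0.27,-0.19,0],[0,0,-0.23],1],
    [[0.27,-0.19,0.35],[0,0,-0.23],1],
    [[0.27,-0.19,0.65],[0,0,-0.23],1]
  ]
}}

```text
time: 10.5
tool_pos: [0.4383, -0.023, 0.0649]
tcp_rot: [-179.9, 0.1, -147.9]
contact_force: [-0.7, -0.1, -0.8]
finger_gap: 0.0001
grip_force: 0.0
```

```bash
python3 - <<'E'
from h import *
s=state();print(s['tool_pos'],s['tcp_rot'],s['contact_force'])
p,d=imaging.grab_frame('scene'); cv2.imwrite('pics/s3.png',cv2.resize(p[190:340,220:390,::-1],None,fx=4,fy=4))
C=cloud('scene',d); F=np.stack([(C[...,:2]-O)@U,(C[...,:2]-O)@V,C[...,2]],-1)*1000
m=(abs(F[...,1])<9)&(abs(F[...,2]-42)<6)&(F[...,0]<25)&(F[...,0]>-150)
print('bar tail',np.percentile(F[m][:,0],[0,1,3,50]),m.sum())
b=[-.35,-.1,.15]
for t in b: print(t,plan(t,.019,.064))
E
```

```text
[ 0.43826675 -0.02297067  0.06491798] [-1.79875205e+02  7.33498061e-02 -1.47943552e+02] [-0.72457608 -0.10789143 -0.82708131]
bar tail [-58.48781508 -57.55864205 -55.29321422 -17.45477868] 183
-0.35 [-0.095 -0.011 -0.033 -0.005]
-0.1 [-0.311  0.011 -0.033  0.154]
0.15 [-0.526 -0.021 -0.033  0.313]
```

View pics/s3.png

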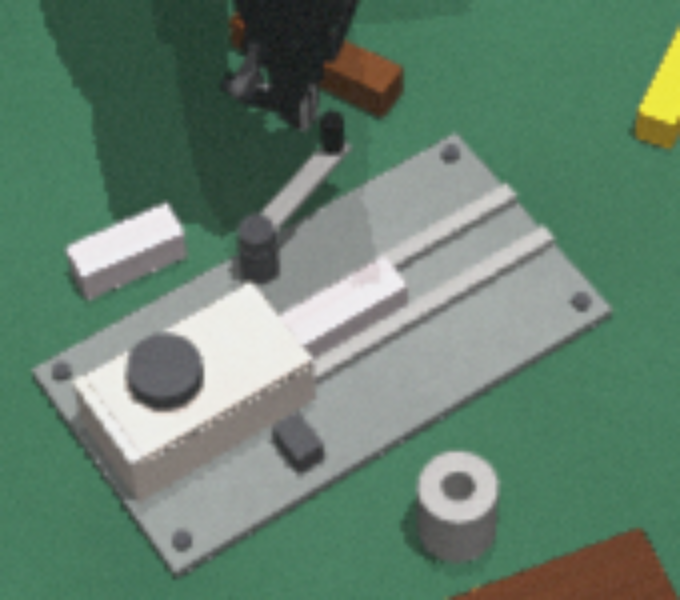

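The picture shows the bar sticking out of the hood (tail at about 395,275), with the measured tail at x=-57 mm, as expected. The fingers stand behind the knob (332,130). Now the sweep.

{"fn": "carry_out", "kwargs": {
  "increments": [
    [[-0.05,-0.01,0],[0,0,0],1],
    [[-0.1,-0.01,0],[0,0,0],1],
    [[-0.17,0,0],[0,0,0.05],1],
    [[-0.24,0.01,0],[0,0,0.1],1],
    [[-0.31,0.01,0],[0,0,0.15],1]
  ]
}}

```text
time: 11.05
tool_pos: [0.4648, -0.0053, 0.0669]
tcp_rot: [-179.9, 0.1, -161.5]
contact_force: [-1.8, -1.5, -0.4]
finger_gap: -0.0001
grip_force: 0.8
```

```bash
python3 - <<'E'
from h import *
s=state();print(s['tool_pos'],s['tcp_rot'],s['contact_force'])
for t in np.arange(-.1,.65,.1): print(round(t,2),plan(t,.019,.065))
E
```

```text
[ 0.46476742 -0.00529934  0.06687325] [-1.79906382e+02  8.59664773e-02 -1.61488379e+02] [-1.82881567 -1.46543655 -0.44241916]
-0.1 [0.03  0.014 0.019 0.004]
0.0 [-0.056  0.028  0.019  0.067]
0.1 [-0.142  0.034  0.019  0.131]
0.2 [-0.229  0.031  0.019  0.195]
0.3 [-0.316  0.019  0.019  0.258]
0.4 [-0.4   -0.002  0.019  0.322]
0.5 [-0.483 -0.03   0.019  0.386]
0.6 [-0.562 -0.067  0.019  0.449]
```

Contact at about 2.3 N, as expected. Following the arc.

{"fn": "carry_out", "kwargs": {
  "increments": [
    [[-0.06,0.03,0.02],[0,0,0.07],1],
    [[-0.14,0.03,0.02],[0,0,0.13],1],
    [[-0.23,0.03,0.02],[0,0,0.2],1],
    [[-0.32,0.02,0.02],[0,0,0.26],1],
    [[-0.4,0,0.02],[0,0,0.32],1]
  ]
}}

```text
time: 11.55
tool_pos: [0.5026, 0.008, 0.0649]
tcp_rot: [180.0, 0.1, 169.7]
contact_force: [-1.6, 0.8, -0.1]
finger_gap: 0.0002
grip_force: 0.9
```

```bash
python3 - <<'E'
from h import *
s=state();print(s['tool_pos'],s['tcp_rot'],s['contact_force'])
for t in np.arange(.5,.95,.1): print(round(t,2),plan(t,.019,.065))
E
```

```text
[0.50260534 0.00798389 0.06487839] [1.79992416e+02 9.52425263e-02 1.69700019e+02] [-1.5582948   0.83274859 -0.13005734]
0.5 [-0.089  0.008 -0.001  0.066]
0.6 [-0.176  0.014 -0.001  0.129]
0.7 [-0.263  0.011 -0.001  0.193]
0.8 [-0.349 -0.001 -0.001  0.257]
0.9 [-0.434 -0.021 -0.001  0.32 ]
```

{"fn": "carry_out", "kwargs": {
  "increments": [
    [[-0.09,0.01,0],[0,0,0.07],1],
    [[-0.18,0.01,0],[0,0,0.13],1],
    [[-0.26,0.01,0],[0,0,0.19],1],
    [[-0.35,0,0],[0,0,0.26],1],
    [[-0.43,-0.02,0],[0,0,0.32],1]
  ]
}}

```text
time: 12.05
tool_pos: [0.5448, -0.0015, 0.065]
tcp_rot: [179.9, 0.1, 140.9]
contact_force: [-0.8, 0.9, -1.2]
finger_gap: -0.0001
grip_force: 0.9
```

```bash
python3 - <<'E'
from h import *
s=state();print(s['tool_pos'],s['tcp_rot'],s['contact_force'])
for t in np.arange(1.,1.45,.1): print(round(t,2),plan(t,.019,.065))
E
```

```text
[ 0.54482942 -0.00145838  0.06497868] [1.79915499e+02 8.39758360e-02 1.40882162e+02] [-0.7738124   0.89186867 -1.2473694 ]
1.0 [-0.089  0.012 -0.     0.064]
1.1 [-0.176  0.018 -0.     0.127]
1.2 [-0.263  0.016 -0.     0.191]
1.3 [-0.349  0.004 -0.     0.255]
1.4 [-0.434 -0.015 -0.     0.318]
```

{"fn": "carry_out", "kwargs": {
  "increments": [
    [[-0.09,0.01,0],[0,0,0.06],1],
    [[-0.18,0.02,0],[0,0,0.13],1],
    [[-0.26,0.02,0],[0,0,0.19],1],
    [[-0.35,0,0],[0,0,0.26],1],
    [[-0.43,-0.02,0],[0,0,0.32],1]
  ]
}}

```text
time: 12.55
tool_pos: [0.5773, -0.0302, 0.0651]
tcp_rot: [179.8, 0.1, 112.1]
contact_force: [-0.8, 1.8, -0.8]
finger_gap: 0.0002
grip_force: 0.9
```

```bash
python3 - <<'E'
from h import *
s=state();print(s['tool_pos'],s['tcp_rot'],s['contact_force'])
for t in (1.5,1.57,1.6): print(round(t,2),plan(t,.019,.065))
E
```

```text
[ 0.57730895 -0.03020225  0.06514724] [1.79849155e+02 5.12796087e-02 1.12081778e+02] [-0.83203174  1.76125605 -0.76647923]
1.5 [-0.085  0.018  0.001  0.062]
1.57 [-0.146  0.023  0.001  0.107]
1.6 [-0.172  0.024  0.001  0.126]
```

Slow finish, feeling for the stop.

{"fn": "carry_out", "kwargs": {
  "increments": [
    [[-0.05,0.01,0],[0,0,0.04],1],
    [[-0.09,0.02,0],[0,0,0.06],1],
    [[-0.11,0.02,0],[0,0,0.08],1],
    [[-0.13,0.02,0],[0,0,0.1],1]
  ]
}}

```text
time: 12.95
tool_pos: [0.583, -0.0417, 0.064]
tcp_rot: [179.9, 0.0, 103.3]
contact_force: [0.3, 1.9, 1.3]
finger_gap: 0.0001
grip_force: 0.8
```

{"fn": "carry_out", "kwargs": {
  "increments": [
    [[-0.01,0,0],[0,0,0],1],
    [[-0.02,0,0],[0,0,0],1]
  ]
}}

```text
time: 13.15
tool_pos: [0.5829, -0.0437, 0.0635]
tcp_rot: [180.0, -0.0, 103.4]
contact_force: [-0.6, 2.2, 1.9]
finger_gap: -0.0003
grip_force: 1.3
```

{"fn": "carry_out", "kwargs": {
  "increments": [
    [[-0.01,0,0],[0,0,0],1],
    [[-0.02,0,0],[0,0,0],1]
  ]
}}

```text
time: 13.35
tool_pos: [0.583, -0.044, 0.0634]
tcp_rot: [180.0, -0.2, 103.4]
contact_force: [-1.3, 13.3, 4.3]
finger_gap: 0.0004
grip_force: 6.8
```

The stop is felt at 13 N. I'll back off, lift and clear the view.

{"fn": "carry_out", "kwargs": {
  "increments": [
    [[0,0,0],[0,0,0],1],
    [[0.15,0,0],[0,0,0],1],
    [[0.3,0,0],[0,0,0],1],
    [[0.3,0,-0.4],[0,0,0],1],
    [[0.3,0,-0.8],[0,0,0],1]
  ]
}}

```text
time: 13.85
tool_pos: [0.5751, -0.0151, 0.1433]
tcp_rot: [-179.8, -0.0, 103.4]
contact_force: [-0.1, 0.4, 0.6]
finger_gap: 0.0001
grip_force: 0.0
```

{"fn": "carry_out", "kwargs": {
  "increments": [
    [[0.45,0,-0.3],[0,0,0],1],
    [[0.9,0,-0.5],[0,0,0],1],
    [[1,-0.2,-0.5],[0,0,0],1]
  ]
}}

```text
time: 14.15
tool_pos: [0.5346, 0.0799, 0.1959]
tcp_rot: [179.7, 0.0, 103.5]
contact_force: [-0.2, -1.1, 0.3]
finger_gap: -0.0002
grip_force: 0.0
```

{"fn": "carry_out", "kwargs": {
  "increments": [
    [[0.45,0,0],[0,0,0],1],
    [[0.9,0,0],[0,0,0],1],
    [[1,-0.2,0],[0,0,0],1],
    [[1,-0.2,0],[0,0,0],1]
  ]
}}

```text
time: 14.55
tool_pos: [0.4885, 0.1709, 0.1934]
tcp_rot: [-179.9, 0.0, 103.6]
contact_force: [-0.1, -0.1, -0.3]
finger_gap: -0.0001
grip_force: 0.0
```

```bash
python3 - <<'E'
from h import *
s=state();print(s['tool_pos'],s['contact_force'])
p,d=imaging.grab_frame('top'); cv2.imwrite('pics/top4.png',cv2.resize(p[150:300,260:440,::-1],None,fx=4,fy=4))
C=cloud('top',d); F=np.stack([(C[...,:2]-O)@U,(C[...,:2]-O)@V,C[...,2]],-1)*1000
m=(abs(F[...,1])<9)&(abs(F[...,2]-42)<6)&(F[...,0]<-10)&(F[...,0]>-150)
print('bar tail',np.percentile(F[m][:,0],[0,1,3,50]),m.sum())
k=(F[...,2]>75)&(F[...,2]<95)&(abs(F[...,1])<40)&(abs(F[...,0])<40); print('knob',np.median(F[k],0) if k.any() else None,k.sum())
E
```

```text
[0.48845452 0.17093032 0.19340557] [-0.08267258 -0.12150243 -0.28661122]
bar tail [-57.70374352 -57.2949595  -56.39767174 -34.43948829] 165
knob [ 4.54306339 14.6401618  85.51971581] 48
```

View pics/top4.png

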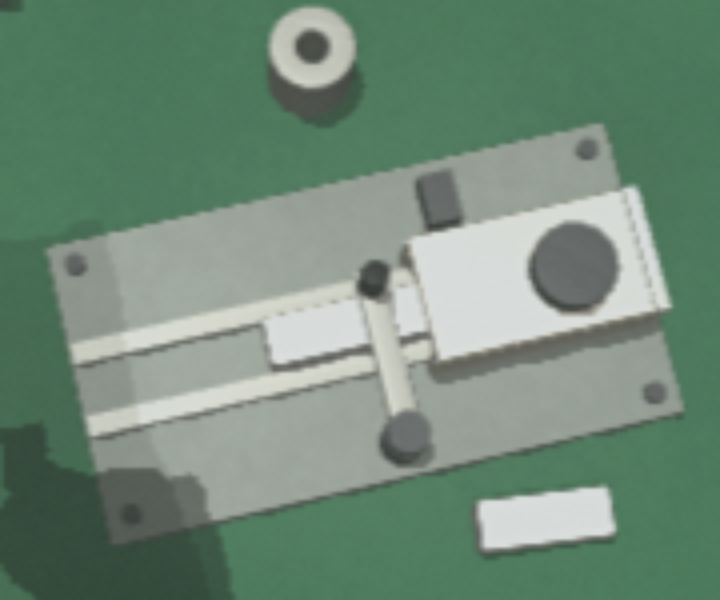

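The lever lies across the bar, with the knob at fixture (4.5, 14.6) against an expected (5, 15). The bar tail is still at x=-57 mm, and the bystanders are in place.

```bash
python3 -c "
from h import *
print(r.job_done())"
```

```text
the job is handed in; nothing more can be done
None
```

The job is done and handed in: the bar pressed the plunger in by about 4.8 mm (±0.6 mm, judged by feel and tool travel), the lever is at its stop across the bar, and the disc, short bar and sleeve beside the fixture looked unmoved in the last picture.

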